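# Fold open the bifold stock cupboard on the shop counter

### The job

Two white stock cupboards stand side by side on the shop counter. Pull the two-panel bifold door by its upright handle until both panels are folded fully open, so that the tape rolls inside can be reached, then let go; leave the one-panel door of the other cupboard shut.

Things in the scene. Friction and masses are not known exactly. Their poses are not given: they have to be found in the camera images.
- bifold_handle: Pull of the two-panel door: upright steel post, 12 mm thick, 70 long, top end free, its axis 38 mm off the lead panel's face, one bracket at its lower end. Origin: on the axis at the grip, 20 mm below the top, 215 above the counter. Fixed to the lead panel, turns with it: x square into the panel, y along it to the fold, z up. The one-panel door has a like pull.
- bifold_jamb (a point): Fixed upright axis, at counter height, of the first panel, at the left of the wider cupboard (330 mm wide, 240 high) seen from the robot. x into the cupboard, y along the track to this jamb, z up. Panels 150 wide, 12 thick, top at 226. At fold a, in mm: fold hinge x=-150 sin a, y=-150 cos a; handle post x=-(105 sin a+50 cos a), y=-(195 cos a+50 sin a), z=215.
- bifold (a joint): Fold angle a of the two-panel door, rad: 0 both panels flat and shut, 1.5 the end stop with both folded square to the front. The first panel turns by a clockwise seen from above, the lead panel with the handle by a anticlockwise, its far edge staying in the track. Starts shut or ajar (0 to 0.3); light friction, a few newtons at the handle; stays where it is left.
- plain_door (a joint): Opening angle, rad, of the one-panel door of the narrower cupboard (220 mm wide, 240 high), 0 shut; it starts shut. Both cupboards are white, 190 mm deep, clear-topped, open at the back, with their doors facing the robot; which stands left or right varies.

How it is judged:
By the outcome, as a careful person would: the job done as asked, in the order asked, and still so for the second after the job is handed in, with the robot touching nothing.
It also fails if it takes over 38 s, if anything falls off the work surface, if the arm or the gripper's body presses on something with over 40 N, if the wrist force passes 120 N, or if a joint passes its speed limit or range.

### The arm

A 6-joint arm with a two-finger parallel gripper is mounted at the origin on the work surface. World frame = base frame: x ahead of the robot, y to its left, z up, the work surface at z = 0. Lengths are in m, angles in rad, forces in N, time in s.
With the tool pointing down it reaches from about 0.25 to 0.775 m from the base axis. Payload 8.9 kg.
Tool frame: the origin (TCP) lies midway between the tips of the shut fingers; the grasp point (between the pads) lies 19 mm behind it; z points along the fingers, y is the line along which they close (so a half turn about z gives the same grasp; the last joint's range is limited). The gripper opens to 85 mm and grips with 20 to 120 N. Pads are 22 mm wide; open, the fingers measure 114 mm over their backs; the gripper's body (76 mm by 85 mm) begins 54 mm behind the grasp point. The pads swing forward as they close: fully open they stand 13 mm farther back than shut.
Start: joints at [-1.416, 0.291, -0.153, 1.127, 0, 1.431], TCP at [0.152, -0.503, 0.231] pointing down, gripper open.
Joint ranges: [-2.52, 2.52], [-0.91, 1.74], [-1.3, 1.37], [-1.96, 2.02], [-1.52, 1.47], [-3.14, 3.14]. Speed limits (rad/s): [2.22, 2.22, 2.79, 3.14, 3.14, 3.14].

### API

Orientations are given as [roll, pitch, yaw] about the fixed x, y, z axes, in that order (R = Rz(yaw) Ry(pitch) Rx(roll)).
In Python, from cell import telemetry, snapshot, camera_model, workorder gives the robot as it stands.
- The arm moves only by the tool step_arm, never from a script. Its argument "series" is a list of rows, each a list of 3 entries, a list of its own where there are three numbers: the turn, a rotation vector about the tool's x, y, z scaled (see below), then the shift along the tool's x, y, z scaled (see below), then the closure, from 0 (fully open) to 1 (shut). A call has 1 to 20 rows; each row shifts and turns the commanded pose from where the row before left it, along the tool's axes as they then stand; what a row does not reach is not made up. The controller multiplies each number of a shift by 50 mm and each number of a turn by 6 degrees. A row lasts 1/10 s, in which the tool goes at most 50 mm and 8.59 degrees, less where a joint would pass 70% of its speed; a pose out of reach is approached as far as the arm can. A call with a number of a shift or a turn outside -1 to 1 is refused whole. A call with a gripper value outside its range is refused whole. The fingers move at their own pace and stop on an object; the grip force is fixed at half the most. Time passes only in rows, so rows that do not move let the fingers close. It gives the time, the measured TCP pose, the force, the opening and the grip force at its end, in the units of the state.
- telemetry.state(): the state, without advancing time (a new reading comes with each control period).
- snapshot(name): name is "side" or "top"; returns the picture (420x560x3 uint8, red, green, blue); there is no depth.
- camera_model(name): a dict with "mtx" (3x3 intrinsics, pixels), "distortion" ([k1, k2, p1, p2, k3] as OpenCV has them; the pictures are not rectified), "xyz" and "orientation" of the camera in the world. Camera axes: x right, y up, looking along -z (the intrinsics and any distortion apply to the point x, -y, -z); pixel columns grow to the right and rows downward; lengths in m; the calibration is good to about 2 mm. A picture is of the moment at which its call begins. camera_model takes no time and is no camera call.
- workorder.sign_off(): hands the job in; it is judged then, once.
The state is a dict: "t": time; "q": joint angles; "qd": joint speeds; "effort": joint torques, N m; "position": TCP position; "orientation": TCP orientation; "force": force on the tool from outside, world axes, zero at the start; "torque": the same for the moment, N m; "opening": finger opening in m; "finger_force": force on a finger pad.
Only numpy, scipy, OpenCV 4.12 (cv2) and the standard library are available. Lean on these libraries where they do the work, as an engineer would, in place of code of your own. Each camera call takes 0.05 s, during which the arm holds its last target. There are 200 camera calls.

## Working session

There is one attempt and no reset: what is moved stays moved. The work goes in short steps, Python scripts to look and compute and a tool call to move; the robot and the scene stay as the last step left them, time stands still between calls to the robot, and variables do not carry over. Pictures are saved under pics/ and viewed, at most 10 in all, crops included, and the job is handed in when it is done.

Besides the shell and the picture viewer there is one more tool, called after "Request:" by a JSON object that holds its "op" and its "data". step_arm: Moves the arm, as the interface text tells. Shifts and turns lie within -1 to 1; 1 stands for 50 mm of shift or 6 degrees of turn. Its arguments: {"type":"object","properties":{"series":{"type":"array"}},"required":["series"]}

```bash
mkdir -p pics; ls; python3 - <<'E'
from cell import telemetry, snapshot, camera_model
import cv2
for n in("side","top"):
    cv2.imwrite(f"pics/{n}0.png",snapshot(n)[:,:,::-1]); print(n,camera_model(n))
print(telemetry.state())
E
```

```text
pics
side {'mtx': array([[451.4767862 ,   0.        , 283.429352  ],
       [  0.        , 451.4767862 , 200.30061834],
       [  0.        ,   0.        ,   1.        ]]), 'distortion': array([-0.04885984,  0.        ,  0.        ,  0.        ,  0.        ]), 'xyz': array([0.27112069, 0.64683304, 0.95941834]), 'orientation': array([ 0.69662503,  0.00789539, -2.64423174])}
top {'mtx': array([[384.488927  ,   0.        , 280.09065894],
       [  0.        , 384.488927  , 210.95803072],
       [  0.        ,   0.        ,   1.        ]]), 'distortion': array([-0.0707182,  0.       ,  0.       ,  0.       ,  0.       ]), 'xyz': array([0.4724299 , 0.04143371, 1.07436493]), 'orientation': array([ 1.69866002e-01,  1.02098769e-03, -1.58812889e+00])}
{'t': 0.1, 'q': array([-1.41631727e+00,  2.91191890e-01, -1.54035334e-01,  1.12671471e+00,
        1.59205884e-05,  1.43151815e+00]), 'qd': array([ 0.00137751, -0.00139146,  0.00028532, -0.0020497 ,  0.00176269,
        0.00143395]), 'effort': array([ 1.49124960e-03, -5.37977707e+01,  3.31919038e+01,  9.26015025e-03,
       -1.40296443e-04,  7.92233095e-06]), 'position': array([ 0.15197323, -0.5021165 ,  0.23081218]), 'orientation': array([-3.14046035e+00, -1.74809699e-04,  2.93757124e-01]), 'force': array([ 1.28885899, -0.67625899,  0.15386424]), 'torque': array([-0.03470141,  0.04509071,  0.03423277]), 'finger_force': 0.0, 'opening': 0.08496768551845325}
```

View pics/side0.png

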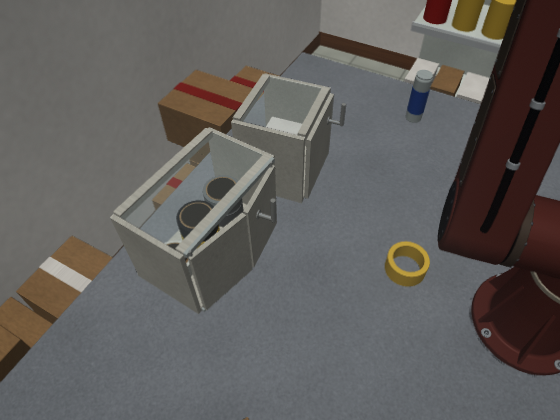

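View pics/top0.png

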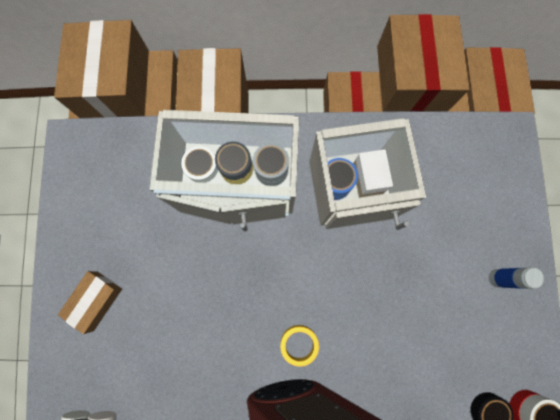

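The wide bifold cupboard is on the left (top view columns 152–299) with its door ajar; its handle is near (243,220). The plain cupboard is on the right, with its handle near (402,220). I'll enlarge both views.

```bash
python3 - <<'E'
import cv2
a=cv2.imread("pics/top0.png")[100:240,140:310]; cv2.imwrite("pics/topc.png",cv2.resize(a,None,fx=4.25,fy=4.25,interpolation=cv2.INTER_CUBIC)[:595])
a=cv2.imread("pics/side0.png")[120:320,105:305]; cv2.imwrite("pics/sidec.png",cv2.resize(a,None,fx=3,fy=3,interpolation=cv2.INTER_CUBIC))
E
```

```text
(no output)
```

View pics/topc.png

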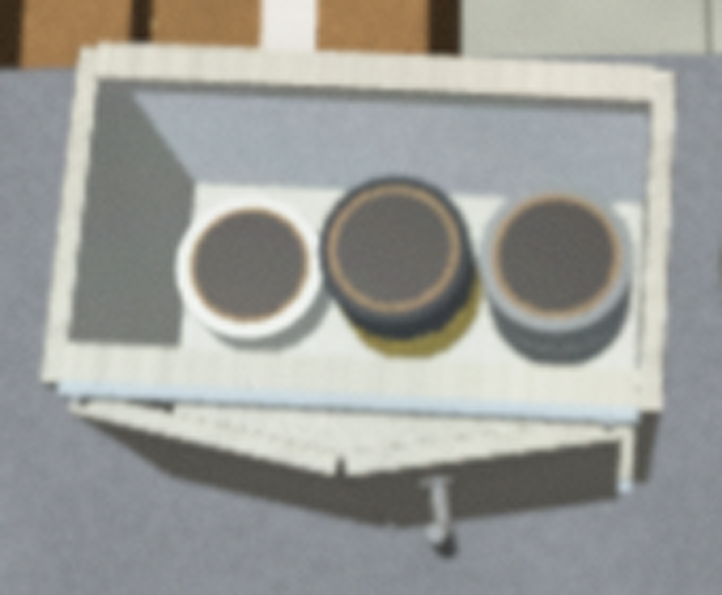

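View pics/sidec.png

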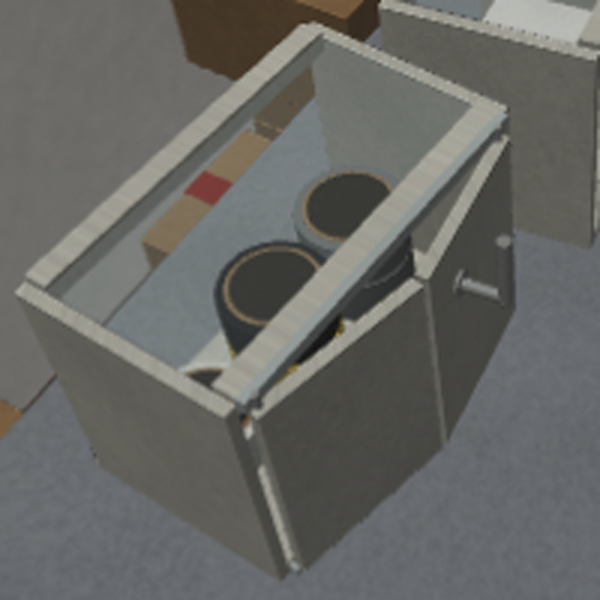

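Top crop: the post's free end is at crop (437,537), the cupboard's top corners at (45,380), (660,410), (83,45) and (672,68), and the fold notch at (341,467). Side crop: the post top is at (503,240) and its bottom at (504,303), the front-left top corner at (238,412), the front-right at (507,112), and the fold top at (423,284).

```bash
cat > h.py <<'E'
import numpy as np, cv2
from scipy.spatial.transform import Rotation as R
from scipy.optimize import least_squares
from cell import camera_model
C={n:camera_model(n) for n in("side","top")}
def proj(n,P):
    c=C[n]; M=R.from_euler('xyz',c['orientation']).as_matrix()
    p=(np.atleast_2d(P)-c['xyz'])@M*[1,-1,-1]
    return cv2.projectPoints(p,np.zeros(3),np.zeros(3),c['mtx'],c['distortion'])[0][:,0]
def tri(s,t): return least_squares(lambda P:np.r_[proj('side',P)[0]-s,proj('top',P)[0]-t],[.6,.1,.2])
def atz(n,px,z): return least_squares(lambda P:proj(n,[*P,z])[0]-px,[.6,.1]).x
T=lambda u,v:np.array([(u+.5)/4.25+139.5,(v+.5)/4.25+99.5])
S=lambda u,v:np.array([(u+.5)/3+104.5,(v+.5)/3+119.5])
E
python3 - <<'E'
from h import *
for n,s,t in [("post top",S(503,240),T(437,537)),("FL",S(238,412),T(45,380)),("FR",S(507,112),T(660,410)),("BL",S(20,288),T(83,45)),("fold",S(423,284),T(341,467))]:
    r=tri(s,t);print(n,r.x.round(4),r.fun.round(1))
for n,s,z in [("post top",S(503,240),.235),("post bot",S(504,303),.165),("FL",S(238,412),.24),("FR",S(507,112),.24),("BL",S(20,288),.24),("fold",S(423,284),.226)]:print(n,atz('side',s,z).round(4))
for n,s,z in [("post top",T(437,537),.235),("FL",T(45,380),.24),("FR",T(660,410),.24),("BL",T(83,45),.24),("BR",T(672,68),.24),("fold",T(341,467),.226)]:print(n,atz('top',s,z).round(4))
E
```

```text
post top [0.5863 0.1241 0.2323] [ 0.7  0.2 -0.3 -0.7]
FL [0.6679 0.3303 0.2351] [-1.4 -0.4  0.7  1.6]
FR [0.6515 0.0057 0.2249] [-0. -0.  0.  0.]
BL [0.8605 0.3195 0.2336] [-0.6 -0.2  0.3  0.7]
fold [0.6241 0.1758 0.2184] [-0.4 -0.1  0.1  0.4]
post top [0.5866 0.1264]
post bot [0.5867 0.1286]
FL [0.6623 0.3319]
FR [0.6436 0.0189]
BL [0.8537 0.3222]
fold [0.6197 0.1804]
post top [0.5843 0.1233]
FL [0.6705 0.3303]
FR [0.6484 0.0064]
BL [0.8592 0.3181]
BR [ 0.8383 -0.0048]
fold [0.6236 0.1749]
```

```bash
cat >> h.py <<'E'
def post(a): return np.array([-(105*np.sin(a)+50*np.cos(a)),-(195*np.cos(a)+50*np.sin(a))])/1000
def rot(w): return np.array([[np.cos(w),-np.sin(w)],[np.sin(w),np.cos(w)]])
E
python3 - <<'E'
from h import *
L=[atz('top',T(*p),.226) for p in [(75,410),(335,473),(345,473),(632,437)]]
print(np.round(L,4))
ang=lambda d:np.arctan2(-d[0],d[1]) # yaw of the direction as local y
a1=ang(L[0]-L[1]);a2=ang(L[2]-L[3]);print("panel yaws",a1,a2,"a",(a2-a1)/2,"yaw",(a1+a2)/2)
FL,FR,BL,BR=[atz('top',T(*p),.24) for p in [(45,380),(660,410),(83,45),(672,68)]]
print("yaw cup",ang(FL-FR),ang(BL-BR))
a=(a2-a1)/2; 
P=np.array([.5855,.125])
for w in(-.06,):
  J=P-rot(w)@post(a);print("jamb",J,"FL local",rot(-w)@(FL-J),"FR",rot(-w)@(FR-J),"fold",rot(-w)@(np.array([.6236,.1749])-J),"exp",-.15*np.sin(a),-.15*np.cos(a))
E
```

```text
[[0.6571 0.3181]
 [0.6205 0.178 ]
 [0.6204 0.1728]
 [0.637  0.0209]]
panel yaws -0.2557063538172988 0.10930124553930405 a 0.1825037996783014 yaw -0.07320255413899737
yaw cup -0.06825358801277025 -0.06477129039573136
jamb [0.66564648 0.32138361] FL local [0.00435099 0.00917575] FR [ 0.00167138 -0.31547656] fold [-0.03318708 -0.14874129] exp -0.027223853580672114 -0.14750885328080524
```

Request:
{"op": "step_arm", "data": {"series": [[[0, 0, -1], [0, 0, -0.1], 0], [[0, 0, -1], [0, 0, -0.1], 0], [[0, 0, -1], [0, 0, -0.1], 0], [[0, 0, -1], [0, 0, -0.1], 0], [[0, 0, -1], [0, 0, -0.1], 0], [[0, 0, -1], [0, 0, -0.1], 0], [[0, 0, -1], [0, 0, -0.1], 0], [[0, 0, -1], [0, 0, -0.1], 0], [[0, 0, -1], [0, 0, -0.1], 0], [[0, 0, -1], [0, 0, -0.1], 0], [[0, 0, -1], [0, 0, -0.1], 0], [[0, 0, -1], [0, 0, -0.1], 0], [[0, 0, -1], [0, 0, -0.1], 0], [[0, 0, -1], [0, 0, -0.1], 0], [[0, 0, -1], [0, 0, 0], 0], [[0, 0, -1], [0, 0, 0], 0], [[0, 0, -1], [0, 0, 0], 0], [[0, 0, -1], [0, 0, 0], 0], [[0, 0, -1], [0, 0, 0], 0], [[0, 0, -1], [0, 0, 0], 0]]}}

```text
t: 2.1
position: [0.152, -0.5023, 0.301]
orientation: [3.141, -0.001, 2.392]
force: [0.2, -1.1, -0.3]
opening: 0.0853
finger_force: 0.0
```

Request:
{"op": "step_arm", "data": {"series": [[[0, 0, -1], [0, 0, 0], 0], [[0, 0, -1], [0, 0, 0], 0], [[0, 0, -1], [0, 0, 0], 0], [[0, 0, -1], [0, 0, 0], 0], [[0, 0, -1], [0, 0, 0], 0], [[0, 0, -1], [0, 0, 0], 0], [[0, 0, -1], [0, 0, 0], 0], [[0, 0, -1], [0, 0, 0], 0], [[0, 0, -0.3], [0, 0, 0], 0], [[0, 0, 0], [0, 0, 0], 0]]}}

```text
t: 3.1
position: [0.152, -0.5023, 0.301]
orientation: [3.141, -0.0, -3.025]
force: [-0.0, -0.5, 0.6]
opening: 0.0852
finger_force: 0.0
```

```bash
cat >> h.py <<'E'
from cell import telemetry
J=np.array([.6656,.3214]);W=-.066
def go(P,n=None):
    s=telemetry.state(); M=R.from_euler('xyz',s['orientation']).as_matrix()
    return M.T@(np.asarray(P)-s['position'])/.05
E
python3 - <<'E'
from h import *
s=telemetry.state();print(s['t'],s['q'].round(3),s['position'],s['orientation'],s['force'])
print("units",go([.5855,.125,.3]))
E
```

```text
3.1 [-1.416  0.263 -0.008  1.3    0.    -1.532] [ 0.15201371 -0.50230251  0.30099884] [ 3.14088016e+00 -1.19733588e-05 -3.02545929e+00] [-0.01426747 -0.52463473  0.60071435]
units [-10.0650698   11.45694146   0.02801934]
```

Request:
{"op": "step_arm", "data": {"series": [[[0, 0, 0], [-0.3, 0.34, 0], 0], [[0, 0, 0], [-0.5, 0.57, 0], 0], [[0, 0, 0], [-0.5, 0.57, 0], 0], [[0, 0, 0], [-0.5, 0.57, 0], 0], [[0, 0, 0], [-0.5, 0.57, 0], 0], [[0, 0, 0], [-0.5, 0.57, 0], 0], [[0, 0, 0], [-0.5, 0.57, 0], 0], [[0, 0, 0], [-0.5, 0.57, 0], 0], [[0, 0, 0], [-0.5, 0.57, 0], 0], [[0, 0, 0], [-0.5, 0.57, 0], 0], [[0, 0, 0], [-0.5, 0.57, 0], 0], [[0, 0, 0], [-0.5, 0.57, 0], 0], [[0, 0, 0], [-0.5, 0.57, 0], 0], [[0, 0, 0], [-0.5, 0.57, 0], 0], [[0, 0, 0], [-0.5, 0.57, 0], 0], [[0, 0, 0], [-0.5, 0.57, 0], 0], [[0, 0, 0], [-0.5, 0.57, 0], 0], [[0, 0, 0], [-0.5, 0.57, 0], 0], [[0, 0, 0], [-0.5, 0.57, 0], 0], [[0, 0, 0], [-0.5, 0.57, 0], 0]]}}

```text
t: 5.1
position: [0.5749, 0.1104, 0.3011]
orientation: [-3.142, -0.0, -3.027]
force: [0.3, -0.6, -0.1]
opening: 0.0855
finger_force: 0.0
```

Request:
{"op": "step_arm", "data": {"series": [[[0, 0, 0], [-0.26, 0.29, 0], 0], [[0, 0, 0], [0, 0, 0], 0], [[0, 0, 0], [0, 0, 0], 0]]}}

```text
t: 5.4
position: [0.5852, 0.1248, 0.3007]
orientation: [-3.141, -0.001, -3.026]
force: [-0.1, -0.4, -0.8]
opening: 0.0855
finger_force: 0.0
```

```bash
python3 - <<'E'
from h import *
s=telemetry.state();print(s['t'],s['q'].round(3),s['position'],s['orientation'],s['force'])
print("units",go([.5855,.125,.196]))
from cell import snapshot
for n in("top","side"):
  cv2.imwrite(f"pics/{n}1.png",snapshot(n)[:,:,::-1])
a=cv2.imread("pics/top1.png")[120:260,160:340];b=cv2.imread("pics/side1.png")[120:260,180:360]
c=np.hstack([a,b]);cv2.imwrite("pics/c1.png",cv2.resize(c,None,fx=2.2,fy=2.2,interpolation=cv2.INTER_CUBIC))
E
```

```text
5.4 [ 0.088  0.414  0.207  1.365 -0.    -0.028] [0.58517789 0.12483854 0.30073169] [-3.14142575e+00 -1.21098755e-03 -3.02589983e+00] [-0.12365897 -0.43139258 -0.7671566 ]
units [-0.00930841  0.00281348  2.09462367]
```

View pics/c1.png

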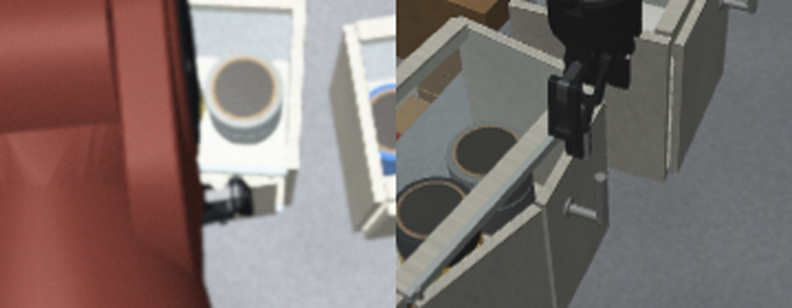

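The fingers straddle the post along the panel, and in the side view the post top at (601,177) sits below them. I'll descend and close.

Request:
{"op": "step_arm", "data": {"series": [[[0, 0, 0], [0, 0, 0.3], 0], [[0, 0, 0], [0, 0, 0.4], 0], [[0, 0, 0], [0, 0, 0.4], 0], [[0, 0, 0], [0, 0, 0.3], 0], [[0, 0, 0], [0, 0, 0.3], 0], [[0, 0, 0], [0, 0, 0.2], 0], [[0, 0, 0], [0, 0, 0.18], 0], [[0, 0, 0], [0, 0, 0], 0]]}}

```text
t: 6.3
position: [0.5848, 0.1243, 0.1965]
orientation: [3.142, -0.001, -3.026]
force: [0.3, 0.2, -0.2]
opening: 0.0856
finger_force: 0.0
```

Request:
{"op": "step_arm", "data": {"series": [[[0, 0, 0], [0, 0, 0], 1], [[0, 0, 0], [0, 0, 0], 1], [[0, 0, 0], [0, 0, 0], 1], [[0, 0, 0], [0, 0, 0], 1], [[0, 0, 0], [0, 0, 0], 1], [[0, 0, 0], [0, 0, 0], 1], [[0, 0, 0], [0, 0, 0], 1], [[0, 0, 0], [0, 0, 0], 1], [[0, 0, 0], [0, 0, 0], 1], [[0, 0, 0], [0, 0, 0], 1]]}}

```text
t: 7.3
position: [0.5856, 0.1248, 0.1976]
orientation: [3.142, 0.0, -3.026]
force: [-0.7, 1.1, 6.1]
opening: 0.0103
finger_force: 58.4
```

```bash
cat >> h.py <<'E'
def path(a0,n,a1=1.5,w=W):
    g=np.linspace(a0,a1,n+1)
    for p,q in zip(g,g[1:]):
        d=rot(w)@(post(q)-post(p)); y=p+w+np.pi
        print(round(-np.degrees(q-p)/6,2),[round(float(v),2) for v in (d@[np.cos(y),np.sin(y)]/.05,d@[np.sin(y),-np.cos(y)]/.05)])
E
python3 -c "
from h import *
path(.1825,22)"
```

```text
-0.57 [0.11, 0.01]
-0.57 [0.1, 0.03]
-0.57 [0.09, 0.05]
-0.57 [0.08, 0.06]
-0.57 [0.06, 0.08]
-0.57 [0.04, 0.09]
-0.57 [0.02, 0.1]
-0.57 [0.0, 0.11]
-0.57 [-0.02, 0.12]
-0.57 [-0.04, 0.12]
-0.57 [-0.06, 0.12]
-0.57 [-0.08, 0.12]
-0.57 [-0.1, 0.12]
-0.57 [-0.12, 0.11]
-0.57 [-0.14, 0.1]
-0.57 [-0.16, 0.09]
-0.57 [-0.18, 0.07]
-0.57 [-0.19, 0.06]
-0.57 [-0.2, 0.04]
-0.57 [-0.22, 0.02]
-0.57 [-0.22, 0.0]
-0.57 [-0.23, -0.02]
```

Request:
{"op": "step_arm", "data": {"series": [[[0, 0, -0.57], [0.11, 0.01, 0], 1], [[0, 0, -0.57], [0.1, 0.03, 0], 1], [[0, 0, -0.57], [0.09, 0.05, 0], 1], [[0, 0, -0.57], [0.08, 0.06, 0], 1], [[0, 0, 0], [0, 0, 0], 1]]}}

```text
t: 7.8
position: [0.5653, 0.1287, 0.1976]
orientation: [3.141, 0.001, -2.786]
force: [0.6, 2.8, 4.7]
opening: 0.0108
finger_force: 58.8
```

Request:
{"op": "step_arm", "data": {"series": [[[0, 0, -0.57], [0.06, 0.08, 0], 1], [[0, 0, -0.57], [0.04, 0.09, 0], 1], [[0, 0, -0.57], [0.02, 0.1, 0], 1], [[0, 0, -0.57], [0, 0.11, 0], 1], [[0, 0, -0.57], [-0.02, 0.12, 0], 1], [[0, 0, -0.57], [-0.04, 0.12, 0], 1], [[0, 0, 0], [0, 0, 0], 1]]}}

```text
t: 8.5
position: [0.5466, 0.1548, 0.1976]
orientation: [-3.141, -0.0, -2.428]
force: [-2.4, 1.1, 6.0]
opening: 0.0107
finger_force: 59.1
```

Request:
{"op": "step_arm", "data": {"series": [[[0, 0, -0.57], [-0.06, 0.12, 0], 1], [[0, 0, -0.57], [-0.08, 0.12, 0], 1], [[0, 0, -0.57], [-0.1, 0.12, 0], 1], [[0, 0, -0.57], [-0.12, 0.11, 0], 1], [[0, 0, -0.57], [-0.14, 0.1, 0], 1], [[0, 0, -0.57], [-0.16, 0.09, 0], 1], [[0, 0, 0], [0, 0, 0], 1]]}}

```text
t: 9.2
position: [0.5432, 0.2024, 0.1976]
orientation: [-3.141, 0.001, -2.071]
force: [1.6, 0.5, 6.1]
opening: 0.0105
finger_force: 59.1
```

```bash
python3 - <<'E'
from h import *
s=telemetry.state();print(s['t'],s['position'],s['orientation'],s['force'],s['q'].round(2))
for a in (1.1,1.15,1.2):print(a,J+rot(W)@post(a),a+W-np.pi)
E
```

```text
9.2 [0.54317579 0.20244995 0.19757397] [-3.14078819e+00  6.34336717e-04 -2.07063330e+00] [1.59775499 0.5460521  6.13730264] [ 0.23  0.41 -0.06  1.09 -0.   -0.84]
1.1 [0.54082414 0.19634535] -2.1075926535897933
1.15 [0.54132519 0.20404743] -2.0575926535897935
1.2 [0.54213687 0.21204284] -2.007592653589793
```

Forces are low. I'll go to the end stop, with a couple of extra small rows to reach it.

Request:
{"op": "step_arm", "data": {"series": [[[0, 0, -0.57], [-0.18, 0.07, 0], 1], [[0, 0, -0.57], [-0.19, 0.06, 0], 1], [[0, 0, -0.57], [-0.2, 0.04, 0], 1], [[0, 0, -0.57], [-0.22, 0.02, 0], 1], [[0, 0, -0.57], [-0.22, 0, 0], 1], [[0, 0, -0.3], [-0.12, -0.01, 0], 1], [[0, 0, 0], [0, 0, 0], 1]]}}

```text
t: 9.9
position: [0.5541, 0.259, 0.1976]
orientation: [3.141, 0.0, -1.742]
force: [-2.9, 1.0, 7.0]
opening: 0.0101
finger_force: 59.3
```

Request:
{"op": "step_arm", "data": {"series": [[[0, 0, -0.15], [-0.06, 0, 0], 1], [[0, 0, 0], [-0.04, 0, 0], 1], [[0, 0, 0], [0, 0, 0], 1]]}}

```text
t: 10.2
position: [0.5552, 0.2631, 0.1976]
orientation: [-3.141, -0.0, -1.728]
force: [0.2, -0.5, 5.8]
opening: 0.0104
finger_force: 59.1
```

Request:
{"op": "step_arm", "data": {"series": [[[0, 0, 0], [-0.04, 0, 0], 1], [[0, 0, 0], [-0.04, 0, 0], 1], [[0, 0, 0], [0, 0, 0], 1]]}}

```text
t: 10.5
position: [0.5555, 0.2643, 0.1976]
orientation: [-3.141, -0.005, -1.73]
force: [-2.0, -13.3, 9.9]
opening: 0.0108
finger_force: 59.6
```

The end stop is reached: force rose to 13 N and motion stopped. Now I'll open, rise and look.

Request:
{"op": "step_arm", "data": {"series": [[[0, 0, 0], [0, 0, 0], 0], [[0, 0, 0], [0, 0, 0], 0], [[0, 0, 0], [0, 0, 0], 0], [[0, 0, 0], [0, 0, 0], 0], [[0, 0, 0], [0, 0, 0], 0], [[0, 0, 0], [0, 0, 0], 0], [[0, 0, 0], [0, 0, 0], 0], [[0, 0, 0], [0, 0, 0], 0]]}}

```text
t: 11.3
position: [0.5555, 0.2673, 0.1973]
orientation: [3.141, -0.0, -1.725]
force: [0.6, -0.2, -0.4]
opening: 0.0855
finger_force: 0.0
```

Request:
{"op": "step_arm", "data": {"series": [[[0, 0, 0], [0, 0, -0.3], 0], [[0, 0, 0], [0, 0, -0.5], 0], [[0, 0, 0], [0, 0, -0.5], 0], [[0, 0, 0], [0, 0, -0.5], 0], [[0, 0, 0], [0, 0, -0.5], 0], [[0, 0, 0], [0.5, 0, 0], 0], [[0, 0, 0], [0.6, 0, 0], 0], [[0, 0, 0], [0.6, 0, 0], 0], [[0, 0, 0], [0.6, 0, 0], 0], [[0, 0, 0], [0.6, 0, 0], 0], [[0, 0, 0], [0.6, 0, 0], 0], [[0, 0, 0], [0.6, 0, 0], 0], [[0, 0, 0], [0.6, 0, 0], 0], [[0, 0, 0], [0.6, 0, 0], 0], [[0, 0, 0], [0.6, 0, 0], 0], [[0, 0, 0], [0, 0, 0], 0]]}}

```text
t: 12.9
position: [0.5097, -0.0269, 0.3124]
orientation: [-3.141, -0.001, -1.728]
force: [0.1, -0.4, 0.2]
opening: 0.0852
finger_force: 0.0
```

```bash
python3 - <<'E'
from h import *
from cell import snapshot
s=telemetry.state();print(s['t'],s['position'],s['force'])
a=snapshot("top")[100:300,130:410,::-1];b=snapshot("side")[90:310,100:380,::-1]
cv2.imwrite("pics/c2.png",cv2.resize(np.vstack([a,b]),None,fx=1.42,fy=1.42,interpolation=cv2.INTER_CUBIC))
E
```

```text
12.9 [ 0.50973905 -0.02694227  0.31242535] [ 0.13937948 -0.44297103  0.19115255]
```

View pics/c2.png

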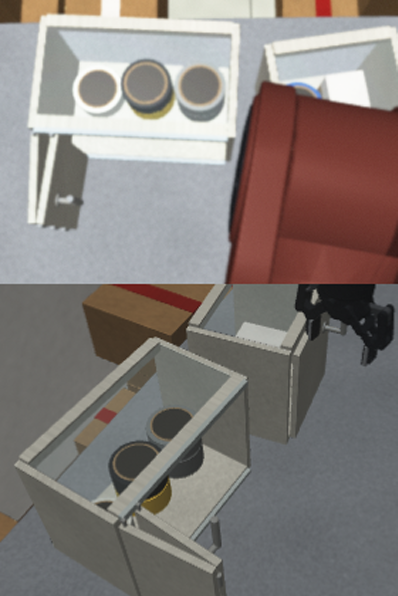

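Both panels stand square to the front (top panel at (28–55,135–222)), and the plain door is shut. The final post position (0.5555, 0.264) matches the model at a=1.5, (0.553, 0.265). The robot is clear.

```bash
python3 -c "
from cell import workorder
print(workorder.sign_off())"
```

```text
the job is handed in; nothing more can be done
None
```

The bifold door is folded open to its end stop and let go, the one-panel door is still shut, the arm is clear of both, and the job was handed in at about 13 s.

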